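# Lock the ducat's cover with its quarter-turn stud

### The job

The cover over the gold ducat has been left unfastened: push the sprung winged stud of the mount that holds the ducat down and, keeping it down, turn it about a quarter turn clockwise (seen from above) until it locks, then let go so that it stays locked. Do not press or turn the stud of the empty mount next to it.

Things in the scene. Friction and masses are not known exactly. Their poses are not given: they have to be found in the camera images.
- ducat_wing (a point): Centre, half-way up, of the steel wing on the stud of the mount holding the 44 mm gold ducat: upright bar 36 mm long (x), 12 thick (y, pinch here), 24 tall. 12 mm below this point is the top of a round 44 mm flange, 4 thick, that moves with it; fingertips may rest on it. At the start 66 mm above the desk, x along the mount towards the coin; locked, the wing lies across it, 62 mm up.
- ducat_press (a joint): How far the ducat mount's stud is pushed down, m: 0 up (start), 0.010 hard stop. The spring pushes up with 3 N at 0, 7 N at 0.010. It turns only while down more than 0.007. Let go when locked it stays at 0.004; let go unlocked it springs up to 0 or jams at 0.0065.
- ducat_turn (a joint): Turn of the ducat mount's stud, rad, growing clockwise seen from above: 0 at the start, hard stop at 1.43. The lock's seat is at 1.40 (80 degrees): let go between 1.30 and 1.43 the stud springs up 2.5 mm into the seat and cannot turn back. Friction 0.02 N m.
- empty_wing (a point): The same point on the identical stud, also up, of the other mount, whose round cork well is empty; leave it up. Both mounts are walnut blocks 190 x 110 mm fixed to the desk, the top of the clear cover 39 mm high; the well's centre is 90 mm from the stud's axis. Only the stud stands above the cover.

How it is judged:
By the outcome, as a careful person would: the job done as asked, in the order asked, and still so for the second after the job is handed in, with the robot touching nothing.
It also fails if it takes over 38 s, if anything falls off the work surface, if the arm or the gripper's body presses on something with over 40 N, if the wrist force passes 120 N, or if a joint passes its speed limit or range.

### The arm

A 7-joint arm with a two-finger parallel gripper is mounted at the origin on the work surface. World frame = base frame: x ahead of the robot, y to its left, z up, the work surface at z = 0. Lengths are in m, angles in rad, forces in N, time in s.
With the tool pointing down it reaches from about 0.4 to 0.875 m from the base axis. Payload 19.3 kg.
Tool frame: the origin (TCP) lies between the finger pads; the fingertips stand 14 mm ahead of it and the grasp point (between the pads) lies 5 mm behind it; z points along the fingers, y is the line along which they close (so a half turn about z gives the same grasp; the last joint's range is limited). The gripper opens to 85 mm and grips with 20 to 120 N. Pads are 22 mm wide; open, the fingers measure 114 mm over their backs; the gripper's body (76 mm by 85 mm) begins 54 mm behind the grasp point. The pads swing forward as they close: fully open they stand 13 mm farther back than shut.
Start: joints at [1.057, 0.521, -0.036, 1.599, 0.021, 1.021, -0.113], TCP at [0.268, -0.564, 0.216] pointing down, gripper open.
Joint ranges: [-2.91, 2.91], [-0.3, 2.13], [-1.5, 1.42], [0.17, 2.43], [-1.26, 4.41], [0.16, 1.93], [-2.52, 2.52]. Speed limits (rad/s): [1.89, 1.89, 2.39, 2.39, 3.01, 3.01, 3.01].

### API

Orientations are given as a rotation vector (axis times angle).
In Python, from station import r gives the robot as it stands. Calls block until the motion is done:
- r.movep(position, orientation): joint-space move of the TCP to a pose.
- r.servo_line(position, attitude=None, velocity=0.15, stop_force=None): straight line of the TCP; attitude=None keeps the orientation; velocity is the mean speed in m/s. With stop_force (N) it stops when the force on the tool has changed by that much, and returns True; else False.
- r.move_j(angles): joint-space move.
- r.command_gripper(opening): opening from 0.0 (shut) to 1.0 (fully open); the grip force is fixed at half the most; returns when the fingers have stopped.
- r.dwell(seconds).
- r.ik(position, orientation): joint angles nearest the present ones, or None.
- r.sense(): the state.
- r.get_image(name): name is "side" or "top"; returns a dict with "img" (480x640x3 uint8, red, green, blue), "fov_y" (degrees; the focal length in pixels is half the picture's height over the tangent of half this angle, whatever the lens; pixels are square), "cx", "cy" (the principal point, pixels), "R" (3x3) and "t" (3): a world point X has camera coordinates R X + t. Camera axes: x right, y down, z forward; pixel columns grow to the right and rows downward; lengths in m; the calibration is good to about 2 mm. A picture is of the moment at which its call begins. There is no depth.
A pose or a line that the arm cannot do raises r.IKError and nothing moves.
- r.hand_in(): hands the job in; it is judged then, once.
Trained networks look in a picture, given as the dict that the camera call returned (one of the last four; its "shot" number tells which), for a name from the list of things; names that differ only in an ending like _2 or _b are one class to them, and where a whole thing is asked for, a point or a joint stands for the part that bears it (a point fixed in the world has none). Each returns a list of dicts, best first, with "confidence" (0 to 1); they miss things now and then, are a little off and sometimes report something else, mostly with a low value. They report only what shows in the picture. A call takes as long as a camera call.
- r.look_for(query, picture): "extent" ([centre column, centre row, width, height] in pixels, round what is visible of it).
The state is a dict: "t": time; "joints": joint angles; "joint_vel": joint speeds; "joint_torque": joint torques, N m; "eef_pos": TCP position; "orientation": TCP orientation; "force": force on the tool from outside, world axes, zero at the start; "torque": the same for the moment, N m; "width": opening from 0.0 (shut) to 1.0 (fully open); "gripper_force": force on a finger pad.
Only numpy, scipy, OpenCV 4.12 (cv2) and the standard library are available. Lean on these libraries where they do the work, as an engineer would, in place of code of your own. Each camera call takes 0.05 s, during which the arm holds its last target. There are 200 camera calls.

## Working session

There is one attempt and no reset: what is moved stays moved. The work goes in short steps, each a Python script; the robot and the scene stay as the last script left them, time stands still between calls to the robot, and variables do not carry over. Pictures are saved under pics/ and viewed, at most 10 in all, crops included, and the job is handed in when it is done.

```bash
mkdir -p pics; cat > h.py <<'E'
import numpy as np, cv2
from station import r
def pix(p,X):
    c=np.array(p["R"])@np.array(X)+np.array(p["t"]); f=240/np.tan(np.radians(p["fov_y"])/2)
    return np.array([f*c[0]/c[2]+p["cx"],f*c[1]/c[2]+p["cy"]])
def onplane(p,uv,z):
    f=240/np.tan(np.radians(p["fov_y"])/2); R=np.array(p["R"]);t=np.array(p["t"])
    d=R.T@np.array([(uv[0]-p["cx"])/f,(uv[1]-p["cy"])/f,1]); o=-R.T@t
    return o+d*(z-o[2])/d[2]
E
python3 - <<'E'
from h import *
for n in("top","side"):
    p=r.get_image(n); cv2.imwrite(f"pics/{n}0.png",p["img"][:,:,::-1])
    print(n,p["fov_y"],-np.array(p["R"]).T@p["t"])
    for q in("ducat_wing","empty_wing"):
        for d in r.look_for(q,p)[:4]:
            print(q,np.round(d["extent"]),d["confidence"],np.round(onplane(p,d["extent"][:2],.066),4))
print(r.sense())
E
```

```text
top 47.793536164983976 [ 0.42546589 -0.00874412  0.77545093]
ducat_wing [193. 260.  28.  32.] 0.85 [0.5087 0.1594 0.066 ]
empty_wing [453. 232.  33.  34.] 0.93 [ 0.5504 -0.1847  0.066 ]
side 51.89760404353389 [ 0.30337729 -0.51062115  0.57631931]
ducat_wing [270. 208.  23.  19.] 0.8 [0.5068 0.1541 0.066 ]
empty_wing [393. 352.  34.  33.] 0.71 [ 0.5484 -0.196   0.066 ]
{'t': 0.3, 'joints': array([ 1.05676898,  0.52160697, -0.03628243,  1.59964558,  0.02123262,
        1.02111295, -0.11280941]), 'joint_vel': array([-1.18877484e-03, -2.17489610e-05, -4.67871929e-05, -1.67836908e-03,
        1.43596695e-04,  2.27097137e-03,  4.73354078e-04]), 'joint_torque': array([-2.31626298e-03, -9.26028085e+01,  1.97624065e+00, -3.69745159e+01,
        1.78549153e-02,  4.98278256e-03, -4.34553863e-05]), 'eef_pos': array([ 0.26827645, -0.56436615,  0.21550977]), 'orientation': array([-3.06422132e+00, -6.91302092e-01,  2.36753992e-04]), 'force': array([ 0.07060891, -0.30696705,  0.61574729]), 'torque': array([ 0.01369606,  0.01434951, -0.05768725]), 'gripper_force': 0.0, 'width': 0.9985550574475769}
```

View pics/top0.png

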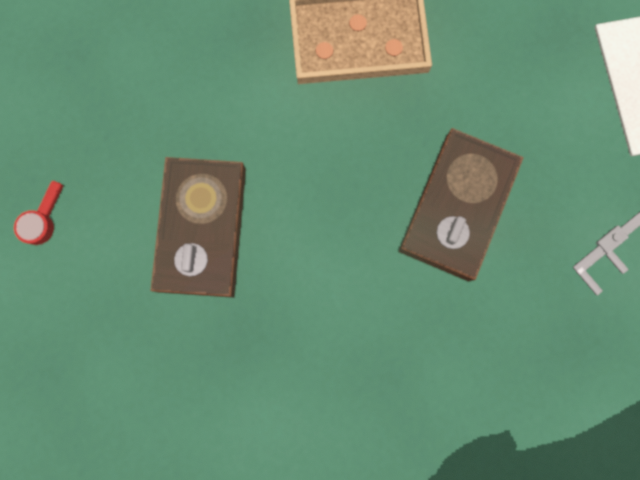

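View pics/side0.png

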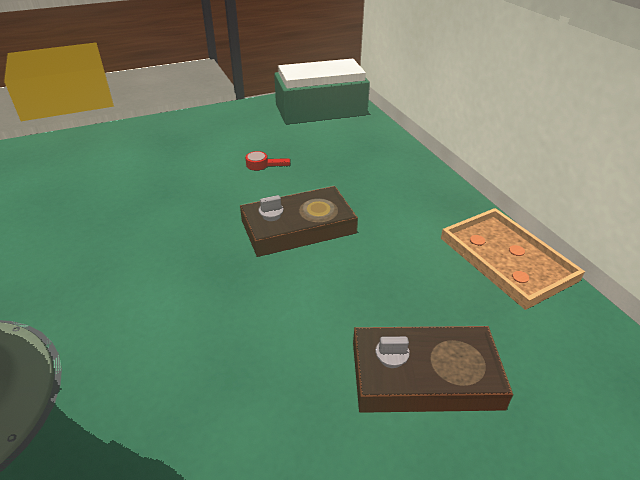

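The top view shows the ducat mount on the left: coin at (202,198), stud at (190,260). The empty mount is on the right, with its stud at (453,232). Next I'll refine the axis and the heading.

```bash
python3 - <<'E'
from h import *
p=r.get_image("top"); q=r.get_image("side")
a=cv2.resize(p["img"][150:305,145:255],None,fx=5,fy=5,interpolation=cv2.INTER_CUBIC)[:,:,::-1][:600+175]
a=cv2.resize(p["img"][185:300,145:250],None,fx=5,fy=5,interpolation=cv2.INTER_CUBIC)[:,:,::-1]
cv2.imwrite("pics/c1.png",a)
b=cv2.resize(q["img"][180:260,235:365],None,fx=6,fy=6,interpolation=cv2.INTER_CUBIC)[:,:,::-1]
cv2.imwrite("pics/c2.png",b)
for n,P,(x0,x1,y0,y1) in(("top",p,(165,220,235,285)),("side",q,(250,292,188,226))):
    im=P["img"][y0:y1,x0:x1].astype(int); s=im.max(2)-im.min(2); m=((s<22)&(im.mean(2)>95)).astype(np.uint8)
    c,_=cv2.findContours(m,0,2); c=max(c,key=cv2.contourArea); e=cv2.minAreaRect(c); print(n,cv2.boundingRect(c),"off",x0,y0,cv2.fitEllipse(c), x0,y0)
# mount colour: edges
im=p["img"]; hsv=cv2.cvtColor(im,cv2.COLOR_RGB2HSV); g=((hsv[:,:,0]<35)|(hsv[:,:,0]>100)|(hsv[:,:,1]<60)).astype(np.uint8); g[:,:120]=0;g[:,290:]=0
c,_=cv2.findContours(g,0,2); c=max(c,key=cv2.contourArea); print(cv2.minAreaRect(c)); ap=cv2.approxPolyDP(c,6,True)[:,0]; print(ap.tolist())
print([np.round(onplane(p,u,.037),4).tolist() for u in ap])
E
```

```text
top (9, 8, 34, 34) off 165 235 ((25.405576705932617, 24.285099029541016), (32.72413635253906, 33.36885070800781), 51.866310119628906) 165 235
side (8, 7, 26, 23) off 250 188 ((20.133472442626953, 17.52501106262207), (20.890417098999023, 23.0749568939209), 61.564002990722656) 250 188
((197.82786560058594, 226.3934326171875), (85.19414520263672, 138.4291534423828), 5.19442892074585)
[[166, 156], [150, 290], [232, 297], [243, 162]]
[[0.6585, 0.211, 0.037], [0.4696, 0.2223, 0.037], [0.4618, 0.1105, 0.037], [0.6515, 0.1022, 0.037]]
```

View pics/c1.png

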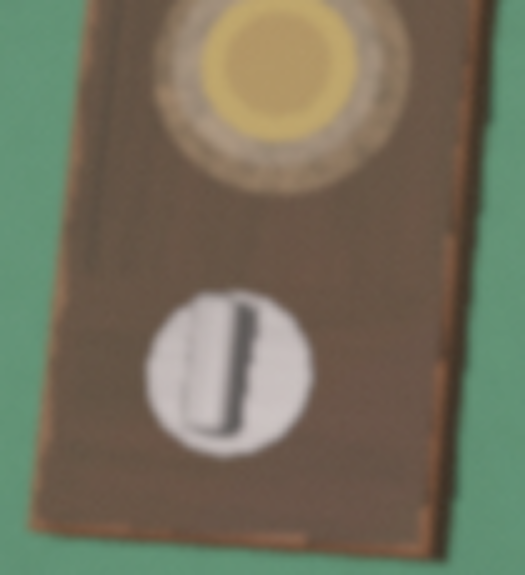

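View pics/c2.png

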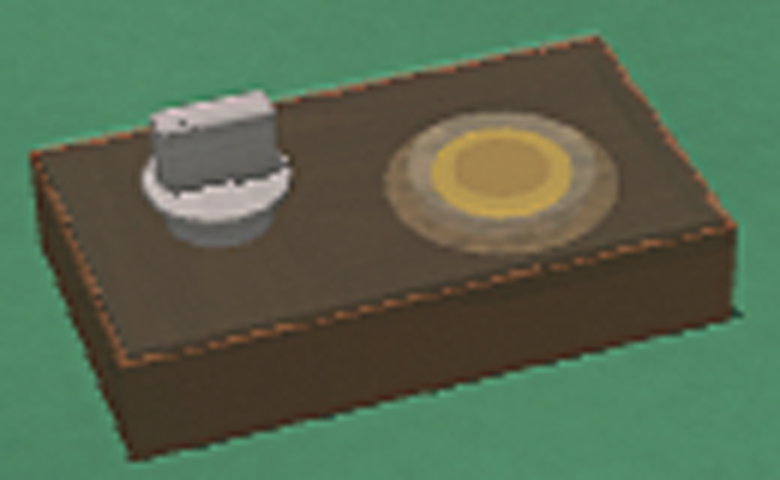

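The crops show the flange centred at (190.5,259.3) in top and (270.8,211.3) in side. The wing's top face is centred at (187.0,257.0) in top and (269.9,198.3) in side.

```bash
python3 - <<'E'
from h import *
from scipy.spatial.transform import Rotation as Ro
p=r.get_image("top"); q=r.get_image("side")
C=lambda u:(np.array(u)+.5)/5-.5+[145,185]
D=lambda u:(np.array(u)+.5)/6-.5+[235,180]
print("flange",onplane(p,C((229.5,373.5)),.054),onplane(q,D((217,190)),.054))
print("wingtop",onplane(p,C((212,362)),.078),onplane(q,D((211,112)),.078))
def hd(P,a,b,z): d=onplane(P,b,z)-onplane(P,a,z); return np.degrees(np.arctan2(d[1],d[0]))
print("top edges",hd(p,C((32,525)),C((92,0)),.039),hd(p,C((425,548)),C((485,0)),.039),"wing",hd(p,C((207,430)),C((215,293)),.078), "well",hd(p,C((229.5,373.5)),C((283,68)),.045))
print("side edges",hd(q,D((122,364)),D((735,228)),.039),hd(q,D((35,153)),D((600,38)),.039),"wing",hd(q,D((157,132)),D((275,107)),.078),hd(q,D((152,118)),D((262,93)),.078))
w=onplane(p,C((283,68)),.037);f=onplane(p,C((229.5,373.5)),.054);print("well",w,np.linalg.norm((w-f)[:2]),np.degrees(np.arctan2(w[1]-f[1],w[0]-f[0])))
for z in(.12,.065):
  for yaw in(-3,-83,177,97):
    a=np.radians(yaw); o=(Ro.from_euler('z',a)*Ro.from_euler('x',np.pi)).as_rotvec()
    j=r.ik([f[0],f[1],z],o); print(z,yaw,None if j is None else np.round(j,2))
E
```

```text
flange [0.51047439 0.1652519  0.054     ] [0.50953498 0.16106754 0.054     ]
wingtop [0.51058073 0.1641412  0.078     ] [0.51101687 0.16656537 0.078     ]
top edges -3.170273790193196 -4.078558767470732 wing -0.48365780320228635 well -7.124317258095722
side edges -3.5351200214941625 -3.2381305838569263 wing -2.5089816141581007 -0.9667143932044785
well [0.59843459 0.15860831 0.037     ] 0.08821073768623493 -4.319323280459985
0.12 -3 [-0.17  0.53 -0.34  1.91  0.25  0.75 -2.28]
0.12 -83 [-1.14  0.89  1.17  1.95 -0.99  1.03 -2.51]
0.12 177 [ 0.17  0.64 -0.83  1.89  0.61  0.89  0.55]
0.12 97 [ 0.06  0.59 -0.67  1.89  0.49  0.83 -0.74]
0.065 -3 [-0.25  0.61 -0.23  1.94  0.23  0.62 -2.26]
0.065 -83 [-1.06  0.89  1.    1.98 -1.01  0.88 -2.51]
0.065 177 [ 0.14  0.72 -0.8   1.92  0.72  0.81  0.46]
0.065 97 [-0.02  0.65 -0.56  1.93  0.52  0.71 -0.77]
```

```bash
cat >> h.py <<'E'
from scipy.spatial.transform import Rotation as Ro
S=np.array([.5105,.1645])
ori=lambda yaw:(Ro.from_euler('z',yaw,degrees=True)*Ro.from_euler('x',180,degrees=True)).as_rotvec()
Y0=176.6
def shot(tag):
    p=r.get_image("top");q=r.get_image("side")
    a=cv2.resize(p["img"][195:315,130:250],(400,400),interpolation=2);b=cv2.resize(q["img"][140:260,210:330],(400,400),interpolation=2)
    cv2.imwrite(f"pics/{tag}.png",np.hstack([a,b])[:,:,::-1])
def st():
    s=r.sense(); print("t%.2f"%s["t"],np.round(s["eef_pos"],4),"F",np.round(s["force"],1),"M",np.round(s["torque"],2),"w%.3f g%.1f"%(s["width"],s["gripper_force"]),"j7 %.3f"%s["joints"][6]); return s
E
python3 - <<'E'
from h import *
r.command_gripper(.5)
r.movep([*S,.16],ori(Y0)); st()
print(r.servo_line([*S,.078],velocity=.06,stop_force=8)); st(); shot("d1")
E
```

```text
t3.71 [0.5108 0.1637 0.1599] F [0.1 0.  0.5] M [-0.02 -0.   -0.  ] w0.502 g0.0 j7 0.599
False
t5.22 [0.5107 0.1645 0.0783] F [-0.9  0.  -0.4] M [ 0.01 -0.01 -0.02] w0.500 g0.0 j7 0.498
```

View pics/d1.png

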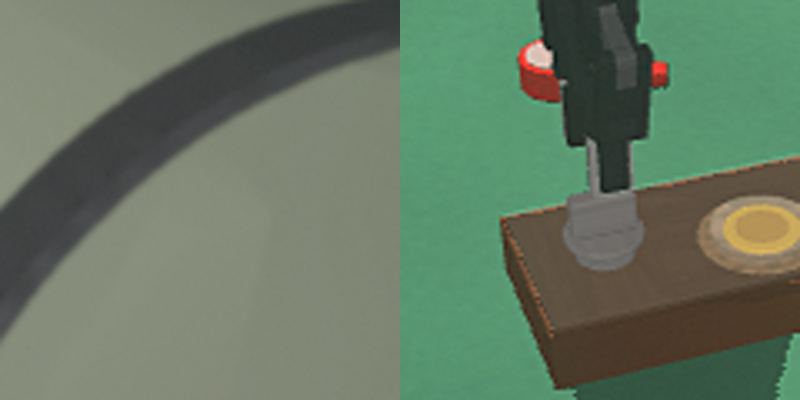

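The side view shows the fingers straddling the wing, with the near tip at about (615,190) and the wing at (601,210). I'll go lower and close.

```bash
python3 - <<'E'
from h import *
print(r.servo_line([*S,.071],velocity=.04,stop_force=4)); st()
r.command_gripper(0.0); st(); r.dwell(.2); st(); shot("d2")
E
```

```text
False
t5.65 [0.5103 0.1645 0.0707] F [-0.3  0.9  0.9] M [-0.03  0.01  0.03] w0.502 g0.0 j7 0.489
t6.13 [0.5105 0.1645 0.0711] F [ 1.  -0.3 -0.4] M [-0.01 -0.04  0.01] w-0.001 g0.0 j7 0.489
t6.33 [0.5105 0.1644 0.071 ] F [-0.1  0.1 -1. ] M [0.06 0.03 0.02] w0.002 g0.0 j7 0.489
```

View pics/d2.png

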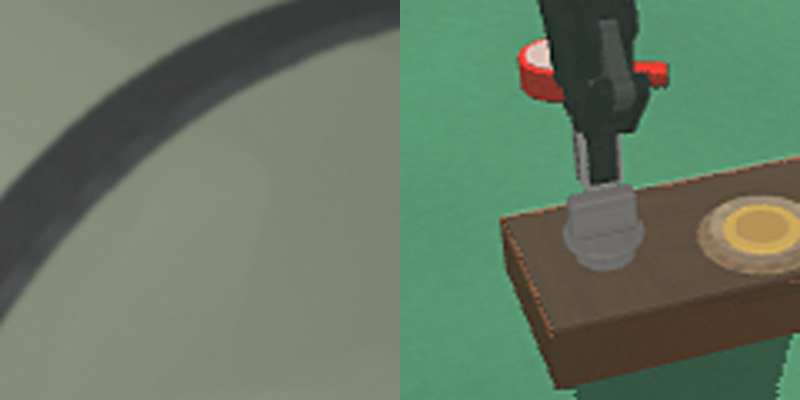

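The fingers shut completely (width 0), so the wing was missed. They seem to be behind or above it, so I'll check the projections.

```bash
python3 - <<'E'
from h import *
q=r.get_image("side"); s=r.sense(); t=s["eef_pos"]; print(Ro.from_rotvec(s["orientation"]).as_matrix().round(3))
im=q["img"][110:260,200:400].copy(); im=cv2.resize(im,(800,600),interpolation=2)[:,:,::-1].copy()
def dot(X,c):
    u=(pix(q,X)-[200,110]+.5)*4; print(np.round(pix(q,X),1)); cv2.circle(im,tuple(int(v) for v in u),4,c,-1)
dot(t,(0,0,255)); dot(t-[0,0,.014],(0,255,255)); dot([*S,.078],(255,0,0)); dot([*S,.054],(255,0,255))
dot(t+[0,0,.08],(0,0,255))
cv2.imwrite("pics/d3.png",im)
E
```

```text
[[-0.998  0.059 -0.   ]
 [ 0.059  0.998  0.   ]
 [ 0.     0.    -1.   ]]
[270.1 202.2]
[270.5 208.7]
[269.9 199. ]
[270.6 210.1]
[267.4 162.6]
```

View pics/d3.png

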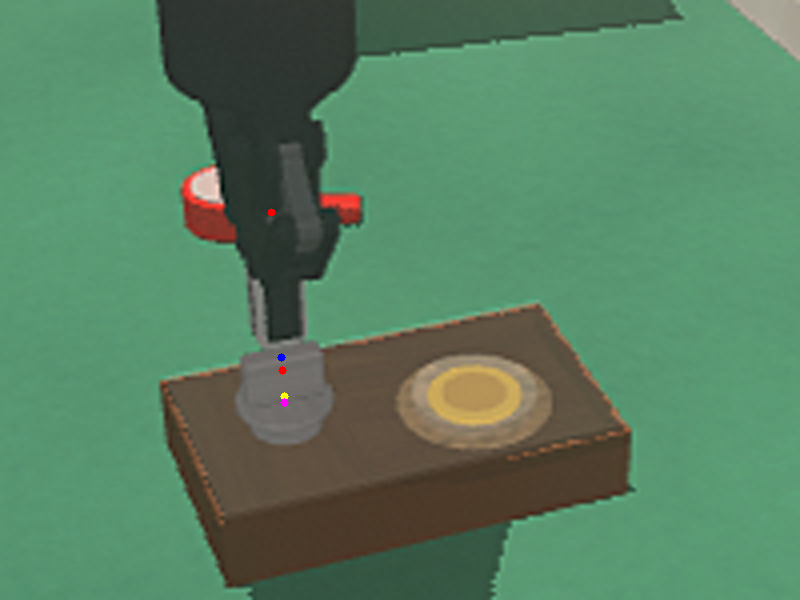

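The rendered tips look about 27 mm higher than (or farther behind) their projection. To tell which, I'll lift clear and compare them unobstructed.

```bash
python3 - <<'E'
from h import *
r.servo_line([*S,.125],velocity=.12); s=st(); t=s["eef_pos"]
q=r.get_image("side"); p=r.get_image("top")
im=cv2.resize(q["img"][90:240,200:340],(560,600),interpolation=2)[:,:,::-1].copy()
for X,c in((t,(0,0,255)),(t-[0,0,.014],(0,255,255)),(t+[0,0,.059],(255,0,0))):
    u=(pix(q,X)-[200,90]+.5)*4; print(u); cv2.circle(im,tuple(int(v) for v in u),4,c,-1)
cv2.imwrite("pics/d4.png",im)
E
```

```text
t7.08 [0.5104 0.1642 0.1247] F [ 0.3 -0.8 -0.3] M [ 0.03  0.05 -0.01] w-0.001 g0.0 j7 0.557
[275.35083262 347.0296476 ]
[277.2618777  375.04163589]
[266.81881085 221.96776614]
```

View pics/d4.png

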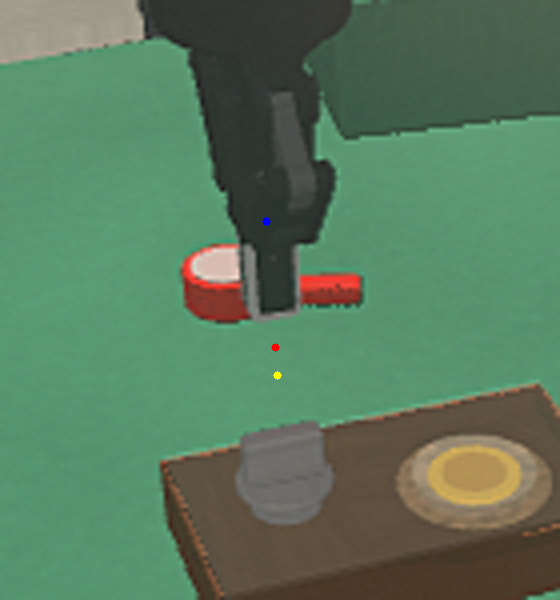

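Unobstructed, the tips end at row 320, against a projected 375. The hand is displaced by about 27 mm in z or about 40 mm in y. Touching the bare desk lightly will separate these, since the tip pixel at z=0 gives x and y.

```bash
python3 - <<'E'
from h import *
r.servo_line([.40,.165,.08],velocity=.15)
r.servo_line([.40,.165,.03],velocity=.1,stop_force=5); st()
try:
    print(r.servo_line([.40,.165,-.03],velocity=.03,stop_force=5))
except r.IKError as e: print("IK",e)
s=st(); t=s["eef_pos"]
q=r.get_image("side"); o=np.round(pix(q,t)).astype(int); x0,y0=o[0]-70,o[1]-90
im=cv2.resize(q["img"][y0:y0+150,x0:x0+140],(560,600),interpolation=2)[:,:,::-1].copy()
print("crop",x0,y0)
for X,c in((t,(0,0,255)),(t-[0,0,.014],(0,255,255))):
    u=(pix(q,X)-[x0,y0]+.5)*4; print(u); cv2.circle(im,tuple(int(v) for v in u),3,c,-1)
cv2.imwrite("pics/d5.png",im); np.savez("side.npz",**{k:q[k] for k in("fov_y","cx","cy","R","t")})
E
```

```text
t8.78 [0.4002 0.1652 0.0303] F [ 1.1 -0.4 -0.2] M [ 0.03  0.04 -0.03] w-0.001 g0.0 j7 0.214
True
t10.17 [ 0.4     0.165  -0.0156] F [-2.2 -1.5 17.3] M [-0.46  0.51  0.01] w0.003 g8.6 j7 0.089
crop 144 166
[282.74999275 360.33316307]
[286.72435925 383.39289668]
```

View pics/d5.png

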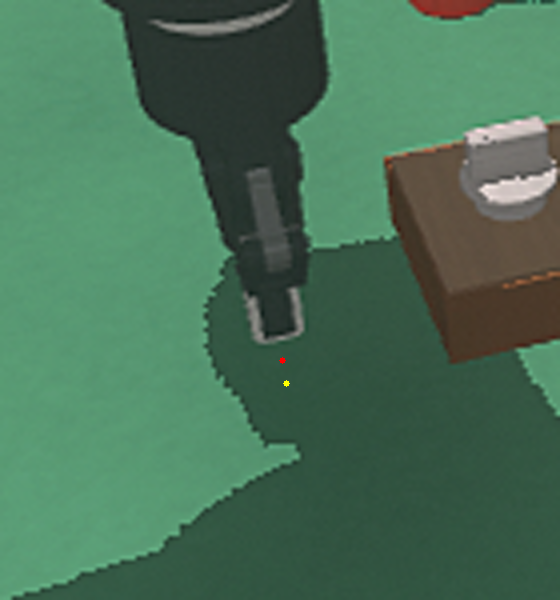

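The tips touched the desk at reported TCP z = -0.0156, and the tip pixel (279,340) agrees with the commanded x and y. So the reported height is simply about 29 mm too low, and I'll subtract that from my targets.

```bash
python3 - <<'E'
from h import *
r.servo_line([.40,.165,.10],velocity=.15)
r.command_gripper(.5)
r.servo_line([*S,.09],ori(Y0),velocity=.12)
print(r.servo_line([*S,.043],velocity=.05,stop_force=5)); st()
r.command_gripper(0.0); r.dwell(.1); st()
for yaw in(Y0,Y0-40,Y0-80):
    j=r.ik([*S,.034],ori(yaw)); print(None if j is None else np.round(j,2))
E
```

```text
False
t13.79 [0.5106 0.1646 0.0433] F [-0.   0.3  0.6] M [-0.01 -0.01  0.03] w0.501 g0.0 j7 0.452
t14.28 [0.5108 0.1657 0.0435] F [-0.3  5.9  2.1] M [1.16 0.04 0.02] w0.125 g62.6 j7 0.452
[ 0.09  0.75 -0.72  1.94  0.74  0.74  0.44]
[-0.02  0.71 -0.56  1.94  0.6   0.66 -0.14]
[-0.13  0.68 -0.4   1.95  0.44  0.6  -0.71]
```

Gripped, with a width of about 11 mm and only 6 N sideways, so I'll shift y slightly. Next is the press.

```bash
sed -i 's/^S=.*/S=np.array([.5106,.1665])/' h.py; python3 - <<'E'
from h import *
s=st()
r.servo_line([*S,.0435],velocity=.02); st()
print(r.servo_line([*S,.0365],velocity=.02)); st()
print(r.servo_line([*S,.029],velocity=.012,stop_force=9)); st()
E
```

```text
t14.28 [0.5108 0.1657 0.0435] F [-0.3  5.9  2.1] M [1.16 0.04 0.02] w0.125 g62.6 j7 0.452
t14.53 [0.5107 0.1659 0.0436] F [ 0.9 -3.9  2.1] M [-0.96 -0.12  0.03] w0.119 g62.7 j7 0.450
False
t15.03 [0.5107 0.166  0.0362] F [-0.4 -5.9  4.6] M [-1.49 -0.19  0.05] w0.123 g63.1 j7 0.440
True
t15.41 [0.5108 0.1659 0.0335] F [-0.7 -1.7 11.1] M [-0.55  0.18  0.05] w0.124 g63.9 j7 0.436
```

```bash
python3 - <<'E'
from h import *
P=[.5107,.1660,.0333]
for a in(8,20,32,44,56,68):
    r.movep(P,ori(Y0-a)); s=st()
    if abs(s["torque"][2])>1.5: break
print(np.degrees(Ro.from_rotvec(s["orientation"]).as_euler('zyx')))
E
```

```text
t15.66 [0.5108 0.1661 0.0335] F [-2.2 -3.9 13.7] M [-1.2   0.54  0.06] w0.125 g64.1 j7 0.318
t15.95 [0.5108 0.1662 0.0335] F [-2.5 -3.6 12.8] M [-0.95  0.58 -0.01] w0.119 g64.0 j7 0.143
t16.24 [0.5108 0.1663 0.0335] F [-2.1 -3.3 11.8] M [-0.84  0.54  0.02] w0.123 g64.0 j7 -0.030
t16.53 [0.5109 0.1665 0.0335] F [-1.3 -1.8 11.8] M [-0.68  0.47 -0.05] w0.124 g63.9 j7 -0.200
t16.82 [0.5109 0.1666 0.0336] F [-1.3 -1.6 10.2] M [-0.47  0.39  0.  ] w0.122 g63.8 j7 -0.368
t17.11 [0.511  0.1667 0.0335] F [ 0.5 -1.6 10.5] M [-0.36  0.24  0.06] w0.124 g63.7 j7 -0.533
[-1.08560390e+02  6.39663680e-02 -1.79964146e+02]
```

```bash
python3 - <<'E'
from h import *
P=[.5107,.1660,.0333]
for a in(74,76,78,79,80,81,82,83,84,85):
    r.movep(P,ori(Y0-a)); r.dwell(.05); s=st(); print(a,176.6+np.degrees(Ro.from_rotvec(s["orientation"]).as_euler('zyx')[0]))
    if abs(s["torque"][2])>.5: break
E
```

```text
t17.41 [0.5111 0.1667 0.0335] F [-0.2 -0.6 10.1] M [-0.27  0.25  0.03] w0.121 g63.7 j7 -0.614
74 73.98559250459238
t17.71 [0.5111 0.1668 0.0335] F [-0.2 -0.1 10.2] M [-0.18  0.21 -0.09] w0.121 g63.8 j7 -0.641
76 75.98318522748752
t18.01 [0.5111 0.1668 0.0335] F [ 0.9 -0.7 10.4] M [-0.2   0.25 -0.02] w0.120 g63.8 j7 -0.668
78 77.98442844980391
t18.31 [0.5111 0.1668 0.0336] F [ 0.8 -0.8 11. ] M [-0.14  0.17 -0.01] w0.120 g63.8 j7 -0.681
79 78.97939023419043
t18.61 [0.5112 0.1668 0.0336] F [-0.1 -0.4 10.2] M [-0.13  0.23 -0.06] w0.122 g63.8 j7 -0.695
80 79.98260104445872
t18.91 [0.5112 0.1668 0.0336] F [ 0.3 -0.1 11.2] M [-0.15  0.18  0.01] w0.124 g63.8 j7 -0.708
81 80.9836794275221
t19.21 [0.5112 0.1668 0.0335] F [ 0.2 -0.4  9.7] M [-0.08  0.15  0.12] w0.122 g63.8 j7 -0.722
82 81.97343629866562
t19.51 [0.5112 0.1668 0.0335] F [ 1.  -0.1  9.3] M [-0.16  0.09  0.4 ] w0.124 g63.9 j7 -0.735
83 82.95070877343095
t19.81 [0.5112 0.1668 0.0336] F [ 0.4 -0.4  9.1] M [-0.16  0.    0.62] w0.119 g64.2 j7 -0.748
84 83.92803110990194
```

The torque rises at 82°, which is the hard stop at 1.43. I'll go back to 80°, raise until the lock holds, then release and look.

```bash
python3 - <<'E'
from h import *
r.movep([.5111,.1668,.0334],ori(Y0-80.2)); st()
print(r.servo_line([.5111,.1668,.0392],velocity=.015,stop_force=14)); st()
r.command_gripper(.5); r.dwell(.2); st()
r.servo_line([.5111,.1668,.10],velocity=.1)
r.servo_line([.40,-.03,.20],velocity=.25); s=st()
r.movep([.38,-.35,.25],ori(Y0-80)); st()
p=r.get_image("top");q=r.get_image("side")
a=cv2.resize(p["img"][145:305,140:260],(450,600),interpolation=2);b=cv2.resize(q["img"][180:260,235:305],(350,400),interpolation=2)
cv2.imwrite("pics/e1.png",np.hstack([a,np.vstack([b,np.zeros((200,350,3),np.uint8)])])[:,:,::-1])
E
```

```text
t20.06 [0.5112 0.1669 0.0335] F [-2.1 -3.7 12.4] M [-0.86  0.65  0.04] w0.119 g64.2 j7 -0.698
False
t20.59 [0.5111 0.1668 0.039 ] F [ 0.1 -2.1  3.6] M [-0.66  0.04  0.04] w0.123 g63.0 j7 -0.693
t21.20 [0.5111 0.1668 0.0392] F [ 0.3 -0.2 -0.1] M [-0.05  0.04  0.01] w0.500 g0.0 j7 -0.692
t23.10 [ 0.4    -0.0294  0.1997] F [ 0.1 -0.5 -0.1] M [-0.    0.02  0.03] w0.499 g0.0 j7 -0.116
t24.33 [ 0.3808 -0.3485  0.2497] F [-0.3  0.1 -0.1] M [ 0.   -0.05 -0.02] w0.501 g0.0 j7 0.627
```

View pics/e1.png

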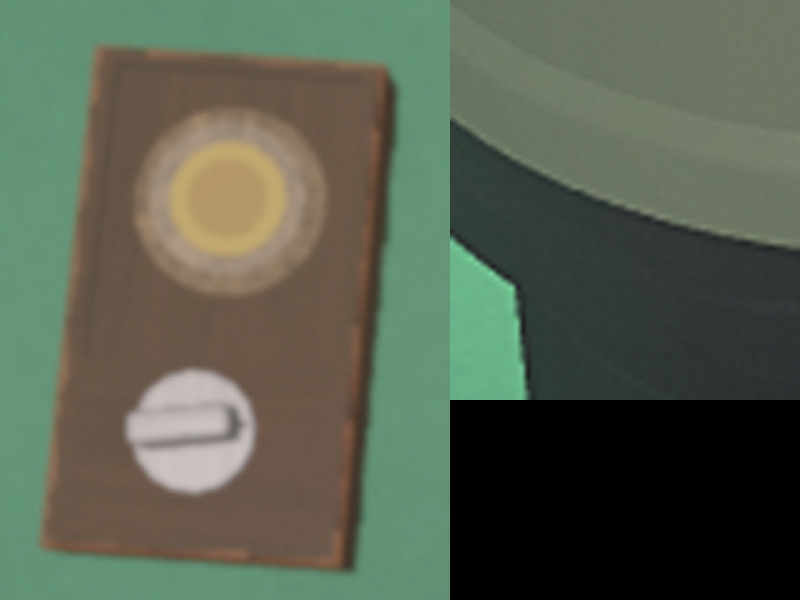

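The wing now lies across the mount, with its right end about 5° up, as expected for 80°. I'll check its height in the side view before handing in.

```bash
python3 - <<'E'
from h import *
r.movep([.268,-.564,.216-.0],[-3.06422132,-.691302,0]); st()
q=r.get_image("side")
x0,x1,y0,y1=250,292,188,230
im=q["img"][y0:y1,x0:x1].astype(int); s=im.max(2)-im.min(2); m=((s<22)&(im.mean(2)>95)).astype(np.uint8)
c,_=cv2.findContours(m,0,2); c=max(c,key=cv2.contourArea); print("bbox now",cv2.boundingRect(c),"was (8,7,26,23)")
print("expected shift px",pix(q,[*S,.050])-pix(q,[*S,.054]))
print([ (np.round(d["extent"],1),d["confidence"]) for d in r.look_for("ducat_wing",q)[:2]], [ (np.round(d["extent"],1),d["confidence"]) for d in r.look_for("empty_wing",q)[:2]])
E
```

```text
t25.40 [ 0.2695 -0.5628  0.2161] F [-0.   0.   0.1] M [-0.02 -0.02 -0.05] w0.500 g0.0 j7 -0.085
bbox now (9, 7, 25, 25) was (8,7,26,23)
expected shift px [0.12443123 1.81093172]
[(array([272.2, 208. ,  21.2,  25.2]), 0.65)] [(array([392.8, 351.1,  31.1,  31.1]), 0.73), (array([270.1, 207.7,  20.3,  25.5]), 0.22)]
```

The flange's lower edge has dropped 2 px, against 1.8 px expected for the locked 4 mm. The stud is locked.

```bash
python3 -c "
from h import *
print(r.hand_in())"
```

```text
the job is handed in; nothing more can be done
None
```

The ducat mount's stud was pressed down, turned 80° clockwise and let go. The side view shows it staying down about 4 mm, as it should when locked, and the empty mount's stud was never touched. I handed the job in at about 25 s of the 38 s allowed.

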